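# Feel the end float of a pump shaft and leave it centred

## Robot

A 7-joint arm with a two-finger parallel gripper is mounted at the origin on a cart in front of the work surface, level with it; the furniture and walls round the work are solid. World frame = base frame: x ahead of the robot, y to its left, z up, the work surface at z = 0. Lengths are in mm, angles in rad, forces in N, time in s.
With the tool pointing down it reaches from about 425 to 875 mm from the base axis. Payload 8.4 kg.
Tool frame: the origin (TCP) lies at the very end of the fingers, on their centre line; the grasp point (between the pads) lies env.grip_point_offset behind it (env.grip_point_offset is the distance from the TCP to the grasp point, in mm); z points along the fingers, y is the line along which they close (so a half turn about z gives the same grasp; the last joint's range is limited). The gripper opens to 87 mm and grips with 3 to 60 N. Pads are 19 mm wide; open, the fingers measure 117 mm over their backs; the gripper's body (75 mm by 190 mm) begins 51 mm behind the grasp point.
Start: joints at [-1.438, 0.333, 0.04, 1.465, -0.013, 1.343, -0.059], TCP at [149.328, 632.586, 222.546] pointing down, gripper open.
Joint ranges: [-2.58, 2.58], [-0.38, 2.09], [-1.3, 1.39], [0.25, 2.4], [-1.5, 4.64], [0.08, 2.09], [-2.65, 2.65]. Speed limits (rad/s): [2.22, 2.22, 2.79, 2.79, 3.14, 3.14, 3.14].

## Interface

Orientations are given as a unit quaternion [w, x, y, z].
In Python, from plant import status, cams, env gives the robot as it stands.
- The arm moves only by the tool jog_arm, never from a script. Its argument "deltas" is a list of rows, each a list of 3 entries, a list of its own where there are three numbers: the shift along the tool's x, y, z in m, then the turn, a rotation vector about the tool's x, y, z in rad, then the closure in counts, from 0 (fully open) to 255 (shut). A call has 1 to 5 rows; each row is the pose to reach, as a shift and turn from the pose commanded when the call began, along the tool's axes at that moment; what a row does not reach only later rows make up. A row lasts 1/8 s, in which the tool goes at most 62.5 mm and 10.7 degrees, less where a joint would pass 70% of its speed; a pose out of reach is approached as far as the arm can. A call with a gripper value outside its range is refused whole. The fingers move at their own pace and stop on an object; "squeeze" is the grip in N (left out, the last holds). Time passes only in rows, so rows that repeat a pose let the fingers close. It gives the time, the measured TCP pose, the force, the opening and the grip force at its end, in the units of the state.
- status.sense(): the state, without advancing time (a new reading comes with each control period).
- cams.snapshot(name): name is "scene" or "top"; returns a dict with "img" (480x640x3 uint8, red, green, blue), "z_map" (480x640 float32, mm along the optical axis (not along the pixel's ray), 0 where there is no reading), "intrinsics" (3x3 intrinsics, pixels), "pose" (4x4, takes a point from camera to world coordinates). Camera axes: x right, y up, looking along -z (the intrinsics and any distortion apply to the point x, -y, -z); pixel columns grow to the right and rows downward; lengths in mm; the calibration is good to about 2 mm. A picture is of the moment at which its call begins.
- env.job_done(): hands the job in; it is judged then, once.
The state is a dict: "clock": time; "joint_pos": joint angles; "dq": joint speeds; "effort": joint torques, N m; "eef_pos": TCP position; "eef_rot": TCP orientation; "wrist_force": force on the tool from outside, world axes, zero at the start; "ft_torque": the same for the moment, N m; "width": opening from 0.0 (shut) to 1.0 (fully open); "gripper_force": force on a finger pad.
Only numpy, scipy, OpenCV 4.12 (cv2) and the standard library are available. Lean on these libraries where they do the work, as an engineer would, in place of code of your own. Each camera call takes 0.05 s, during which the arm holds its last target. There are 200 camera calls.

## Task

Check the end float of the blue pump on the bench: take the square coupling on its shaft, push the shaft in along its axis until it bears firmly on its inner stop (about 10 N, for a moment), then pull it out until it bears just as firmly on its outer stop, never loading a stop with more than 20 N. Then set the shaft midway between the two stops you felt and let go, without upsetting the cup, bottle and vial round the pump.

Things in the scene. Friction and masses are not known exactly. Their poses are not given: they have to be found in the camera images.
- pump: Blue pump with grey motor, fixed to the bench. Origin: under the middle of the blue head (75 x 85 mm, 120 mm high). x axis: level, along the shaft towards the motor; push in = +x, pull out = -x. The shaft lies at y = 0, 85 mm above the bench. A round bearing nose (54 mm across) hides the stops; it ends 61 to 71 mm in front of the origin, differing from pump to pump.
- coupling (a point): Centre of the dark square coupling on the shaft's end, the part to grip: 34 mm along the shaft, 24 mm wide, 24 mm high, centre 85 mm above the bench, free below and at both sides, faces parallel to the pump's axes. A 21 mm hub and 14 mm shaft lie behind it, a 4 mm boss at its free end. It slides with the shaft and does not turn.
- shaft (a joint): Slide of the shaft in its bearing, m, growing as it is pulled out (away from the motor). The zero is arbitrary, neither a stop nor the middle; where the stops lie is not known and must be felt; the float is some 10 to 15 mm. Slides with about 1.5 N of friction and stays where it is left.
- thrust (a joint): How far the brass ring in the bearing nose, which carries both stops, gives along the shaft, m: 0 unloaded, positive when the shaft is pulled on its outer stop, negative when pushed on its inner stop. Spring of 10 N per mm both ways (more than 2 mm is too much). The shaft and coupling move with it.
- cup_mid (a point): Middle of a white specimen cup with a blue lid, 65 mm across, 65 mm high, loose, standing beside the shaft. Leave it.
- bottle_mid (a point): Middle of a small brown reagent bottle with a black cap, 38 mm across, 77 mm high, loose, standing on the other side of the shaft. Leave it.
- vial_mid (a point): Middle of a small white vial with a blue cap, 22 mm across, 58 mm high, loose, standing beside the pump. Leave it.

How it is judged:
By the outcome, as a careful person would: the job done as asked, in the order asked, and still so for the second after the job is handed in, with the robot touching nothing.
It also fails if it takes over 64 s, if anything falls off the work surface, if the arm or the gripper's body presses on something with over 40 N, if the wrist force passes 120 N, or if a joint passes its speed limit or range.

## Working session

There is one attempt and no reset: what is moved stays moved. The work goes in short steps, Python scripts to look and compute and a tool call to move; the robot and the scene stay as the last step left them, time stands still between calls to the robot, and variables do not carry over. Pictures are saved under pics/ and viewed, at most 10 in all, crops included, and the job is handed in when it is done.

Besides the shell and the picture viewer there is one more tool, called after "Emit:" by a JSON object that holds its "api" and its "payload", one argument or row to a line. jog_arm: Moves the arm, as the interface text tells. Its arguments: {"type":"object","properties":{"deltas":{"type":"array","items":{"type":"array"}},"squeeze":{"type":"number"}},"required":["deltas"]}

```bash
mkdir -p pics
python3 - <<'E'
from plant import status,cams,env
import cv2,numpy as np
for n in("scene","top"):
    s=cams.snapshot(n); cv2.imwrite(f"pics/{n}0.png",s["img"][:,:,::-1]); np.savez(f"{n}0.npz",**s)
    print(n,s["intrinsics"].tolist(),np.round(s["pose"],3).tolist(),[k for k in s])
print(env.grip_point_offset,status.sense())
E
```

```text
scene [[518.2814354703647, 0.0, 315.3234406249214], [0.0, 518.2814354703647, 232.58895032943002], [0.0, 0.0, 1.0]] [[-0.879, -0.384, 0.282, 822.629], [0.476, -0.688, 0.548, 636.186], [-0.017, 0.617, 0.787, 744.201], [0.0, 0.0, 0.0, 1.0]] ['img', 'z_map', 'intrinsics', 'pose']
top [[609.79459094919, 0.0, 318.2273014214477], [0.0, 609.79459094919, 245.1925461249867], [0.0, 0.0, 1.0]] [[-0.012, 0.995, -0.097, 506.024], [-1.0, -0.011, 0.014, 188.677], [0.013, 0.097, 0.995, 931.548], [0.0, 0.0, 0.0, 1.0]] ['img', 'z_map', 'intrinsics', 'pose']
18.700000000000003 {'clock': 0.1, 'joint_pos': array([-1.43821498,  0.33383329,  0.03988345,  1.46616892, -0.01340256,
        1.34331396, -0.05847976]), 'dq': array([-0.00165008, -0.0012928 ,  0.00030076, -0.00237707, -0.00139743,
        0.00179983,  0.00048086]), 'effort': array([ 4.51909611e-03, -6.57811475e+01,  1.34065032e+00, -4.04716551e+01,
       -5.95120224e-02,  4.10673127e-02,  6.10308211e-05]), 'eef_pos': array([149.24550084, 632.19850306, 221.75966381]), 'eef_rot': array([-3.55398786e-05,  1.15634056e-01,  9.93291616e-01, -7.27869747e-04]), 'wrist_force': array([-0.12789719, -1.02682021,  0.12343495]), 'ft_torque': array([-0.00099026,  0.02659348, -0.03819517]), 'gripper_force': 0.0, 'width': 0.9984349416576257}
```

View pics/scene0.png

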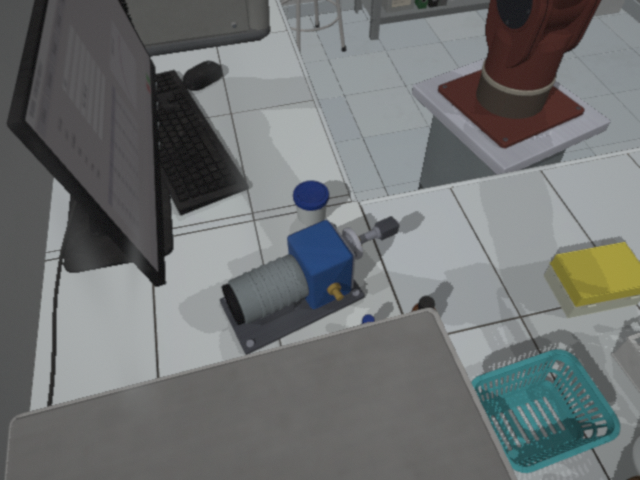

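View pics/top0.png

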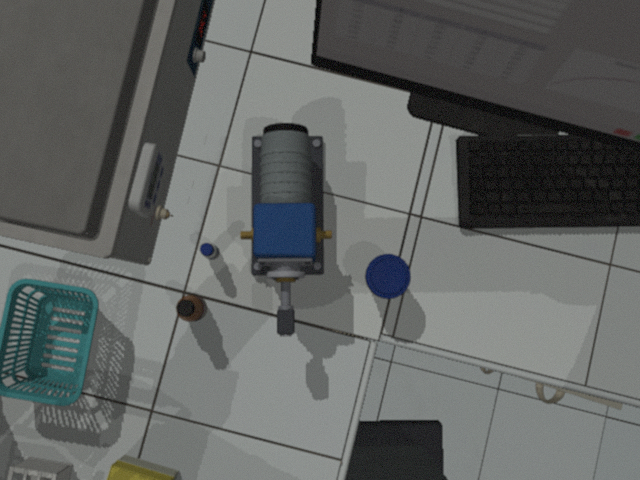

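Scene view: the coupling is at about (385,230), the head at (320,262), the cup at (311,200), the bottle at (425,305) and the vial at (368,320). Top view: the coupling is at about (286,320), the head at (285,231), the cup at (388,276), the bottle at (190,307) and the vial at (209,250). The shaft points down the image, towards the robot.

```bash
cat > h.py <<'E'
import cv2,numpy as np
def ray(s,u,v,z):
    K=s["intrinsics"];P=s["pose"]
    d=P[:3,:3]@np.array([(u-K[0,2])/K[0,0],-(v-K[1,2])/K[1,1],-1.]);o=P[:3,3]
    return o+d*(z-o[2])/d[2]
def blob(mask,roi):
    u0,u1,v0,v1=roi;m=np.zeros(mask.shape,np.uint8);m[v0:v1,u0:u1]=mask[v0:v1,u0:u1]
    c=max(cv2.findContours(m,cv2.RETR_EXTERNAL,cv2.CHAIN_APPROX_NONE)[0],key=cv2.contourArea)
    return cv2.minAreaRect(c)
E
python3 - <<'E'
from h import *
s=dict(np.load("top0.npz"));hsv=cv2.cvtColor(s["img"],cv2.COLOR_RGB2HSV);H,S,V=cv2.split(hsv)
blue=((H>100)&(H<130)&(S>110)).astype(np.uint8)
def show(n,r,z):
    b=cv2.boxPoints(r);w=np.array([ray(s,*p,z)[:2] for p in b])
    print(n,np.round(r[0],1),np.round(r[1],1),round(r[2],1),"ctr",ray(s,*r[0],z)[:2].round(1),"corners",w.round(1).tolist(),"sides",np.linalg.norm(np.diff(w,axis=0),axis=1).round(1))
show("head",blob(blue,(245,325,195,262)),120)
show("cup",blob(blue,(355,420,245,305)),65)
show("vial",blob(blue,(195,222,238,262)),58)
print(hsv[312:332:4,272:302:2,2]);print(s["z_map"][300:345:4,286],s["z_map"][325,270:304:2])
dark=(V<85).astype(np.uint8)
show("coup",blob(dark,(265,305,303,340)),97)
show("bottle",blob((V<60).astype(np.uint8),(172,206,292,322)),77)
s2=dict(np.load("scene0.npz"))
# depth-based points near coupling
z=s["z_map"];K=s["intrinsics"];v,u=np.mgrid[300:345,270:304];zz=z[300:345,270:304]
p=np.stack([(u-K[0,2])/K[0,0]*zz,-(v-K[1,2])/K[1,1]*zz,-zz],-1)@s["pose"][:3,:3].T+s["pose"][:3,3]
q=p[(p[...,2]>90)&(p[...,2]<105)&(zz>0)];print(len(q),q.min(0),q.max(0),np.median(q,0))
E
```

```text
head [284.  231.5] [57. 62.] 90.0 ctr [603.9 222.5] corners [[642.9, 263.9], [642.1, 180.6], [565.2, 181.5], [566.1, 264.1]] sides [83.4 76.9 82.6]
cup [387.5 275.9] [43.3 42.6] 15.9 ctr [545.4  78. ] corners [[525.2, 116.4], [583.3, 98.5], [565.7, 39.4], [507.7, 57.7]] sides [60.8 61.7 60.8]
vial [206.5 249. ] [10. 11.] 90.0 ctr [587.3 336.4] corners [[594.6, 344.3], [594.4, 328.6], [580.0, 328.5], [580.2, 344.3]] sides [15.8 14.4 15.7]
[[123 144 126  46  51  49  47  57  52  57  45  70 110 112 110]
 [ 99  79  47  55  52  51  54  50  52  54  52  73 110 111 103]
 [142 146 125  46  56  61  54  52  47  47  48  32  48  65  84]
 [143 147 126  48  55  47  51  53  49  47  49  70 108 105  97]
 [145 144 129  42  56  50  50  53  50  51  47  72 109 102 106]]
[835.7419  834.85443 831.3065  829.1078  828.64026 825.66455 826.1269
 830.3254  825.2183  828.3297  923.312   920.0105 ] [924.5532  924.19617 922.28485 924.83826 826.82025 827.42834 830.3166
 829.6625  826.7733  827.49084 827.0562  828.8704  828.4018  925.4782
 922.9892  927.0479  922.9364 ]
coup [285.2 318.6] [32.8 28.2] 57.7 ctr [487.5 222.7] corners [[496.4, 250.7], [516.4, 218.2], [478.6, 194.7], [458.8, 227.1]] sides [38.1 44.5 38. ]
bottle [191.6 306. ] [28.5 24.9] 16.7 ctr [506.2 353.4] corners [[495.6, 377.2], [528.6, 367.6], [516.7, 329.6], [483.8, 339.3]] sides [34.3 39.9 34.3]
542 [463.71538848 210.71874134  90.05726859] [512.79191259 234.0481356  100.84643059] [485.5984093  222.90193218  96.02653628]
```

Run:
```python
from h import *
s=dict(np.load("top0.npz"));img=s["img"];g=cv2.cvtColor(img,cv2.COLOR_RGB2HSV)
print("V col286 rows 290-340",g[290:341:1,286,2])
z=s["z_map"];K=s["intrinsics"];v,u=np.mgrid[0:480,0:640]
p=np.stack([(u-K[0,2])/K[0,0]*z,-(v-K[1,2])/K[1,1]*z,-z],-1)@s["pose"][:3,:3].T+s["pose"][:3,3]
def mid(v0,v1,zmin,u0=255,u1=320):
    r=[]
    for v in range(v0,v1):
        q=p[v,u0:u1];q=q[q[:,2]>zmin]
        if len(q)>3:r.append([np.median(q[:,0]),(q[:,1].min()+q[:,1].max())/2,np.ptp(q[:,1]),q[:,2].max()])
    return np.array(r)
c=mid(312,332,85);m=mid(140,195,85);h=mid(206,255,112,240,330)
for n,r in(("coup",c),("motor",m),("head",h)):print(n,np.median(r,0).round(1))
print("whole-axis fit slope",np.polyfit(np.r_[c[:,0],m[:,0]],np.r_[c[:,1],m[:,1]],1))
H=g;blue=((H[...,0]>100)&(H[...,0]<130)&(H[...,1]>110))
for e in(0,-1):
    L=[ray(s,np.flatnonzero(blue[v,245:325])[e]+245,v,120)[:2] for v in range(208,252,2)];print("head edge",np.polyfit(*np.array(L).T,1).round(3))
dk=g[...,2]<85
L=[ray(s,np.mean(np.flatnonzero(dk[v,276:297]))+276,v,97)[:2] for v in (310,312,314,318,324,326,328,330,332)];print(np.array(L).round(1).tolist())
for v in(306,308,333,334,335):print(v,ray(s,286,v,97).round(1))
```

```text
V col286 rows 290-340 [ 67  74  92  95  93  93  95  92  94  92  93  92  89  93  97  86  94  91
  89  81  59  45  57  55  48  50  50  59  55  47  52  49  48  54  53  56
  53  50  53  49  51  48  46  46  76 105 122 141 146 143 145]
coup [483.6 222.3  23.1  99.4]
motor [696.7 221.2  60.5 104.1]
head [605.9 222.2  83.3 123. ]
whole-axis fit slope [4.76743755e-03 2.17923086e+02]
head edge [1.30000e-02 2.55815e+02]
head edge [-1.30000e-02  1.89492e+02]
[[499.1, 222.2], [496.4, 222.2], [493.7, 222.9], [488.3, 222.3], [480.2, 222.3], [477.6, 222.3], [474.9, 222.4], [472.2, 222.4], [469.5, 223.1]]
306 [504.5 221.5  97. ]
308 [501.8 221.5  97. ]
333 [468.1 221.7  97. ]
334 [466.8 221.7  97. ]
335 [465.5 221.7  97. ]
```

Emit:
{"api": "jog_arm", "payload": {
  "deltas": [
    [[-0.042,-0.032,0],[0,0,-0.05],0],
    [[-0.084,-0.064,0],[0,0,-0.1],0],
    [[-0.126,-0.097,0],[0,0,-0.15],0],
    [[-0.168,-0.129,0],[0,0,-0.2],0],
    [[-0.21,-0.161,0],[0,0,-0.232],0]
  ],
  "squeeze": 40
}}

```text
clock: 0.72
eef_pos: [317.6, 426.0, 222.3]
eef_rot: [-0.0, -0.001, 1.0, -0.0]
wrist_force: [0.8, 0.1, 0.1]
width: 1.002
gripper_force: 0.0
```

Emit:
{"api": "jog_arm", "payload": {
  "deltas": [
    [[-0.04,-0.05,0],[0,0,0],0],
    [[-0.08,-0.1,0],[0,0,0],0],
    [[-0.12,-0.15,0],[0,0,0],0],
    [[-0.166,-0.204,0.03],[0,0,0],0],
    [[-0.166,-0.204,0.06],[0,0,0],0]
  ]
}}

```text
clock: 1.35
eef_pos: [485.7, 220.1, 162.9]
eef_rot: [0.001, 0.003, 1.0, 0.0]
wrist_force: [-0.4, 1.9, 1.0]
width: 1.003
gripper_force: 0.0
```

Run:
```python
from plant import status,cams
import cv2
a=status.sense();print(a["eef_pos"],a["wrist_force"],a["joint_pos"].round(2))
for n in("scene",):
    s=cams.snapshot(n);cv2.imwrite("pics/scene1.png",cv2.resize(s["img"][130:330,240:500,::-1],None,fx=3,fy=3)[:600,:780])
```

```text
[485.71181425 220.0605837  162.91050318] [-0.37637071  1.91471155  0.99597154] [-0.86  0.13  0.39  1.85 -0.05  1.17  1.11]
```

View pics/scene1.png

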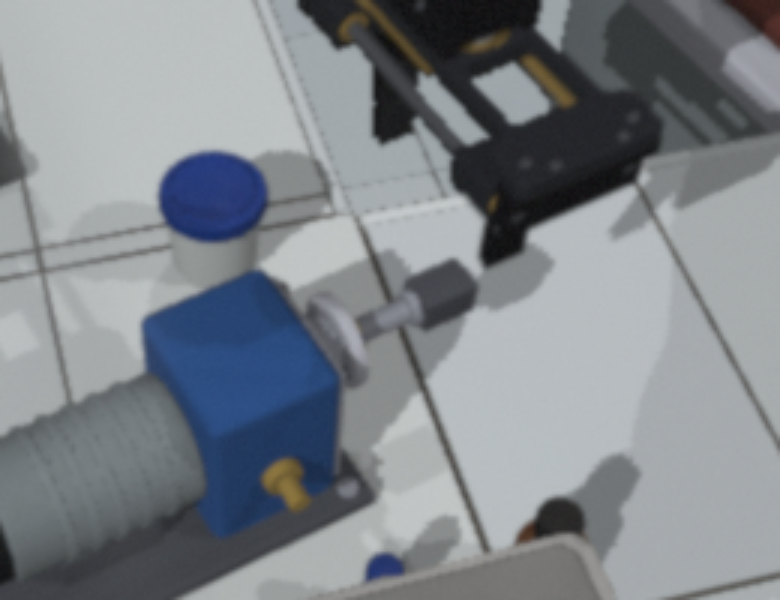

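The crop shows the open fingers above the coupling (440,290), with the pump, cup and bottle clear of them. Next I lower to grasp height.

Emit:
{"api": "jog_arm", "payload": {
  "deltas": [
    [[0,0,0.03],[0,0,0],0],
    [[0,0,0.065],[0,0,0],0],
    [[0,0,0.096],[0,0,0],0],
    [[0,0,0.096],[0,0,0],0],
    [[0,0,0.096],[0,0,0],0]
  ]
}}

```text
clock: 2.02
eef_pos: [483.2, 224.3, 67.8]
eef_rot: [0.0, -0.0, 1.0, 0.0]
wrist_force: [-0.1, 0.2, 0.9]
width: 1.001
gripper_force: 0.0
```

Run:
```python
from plant import status,cams
import cv2,numpy as np
a=status.sense();print(a["eef_pos"],a["eef_rot"].round(4),a["wrist_force"])
s=cams.snapshot("top");np.savez("top1.npz",**s);cv2.imwrite("pics/top1.png",cv2.resize(s["img"][230:400,200:400,::-1],None,fx=3.5,fy=3.5))
```

```text
[483.16524325 224.29953976  67.8138126 ] [ 4.e-04 -3.e-04  1.e+00  3.e-04] [-0.09527125  0.16399549  0.93665259]
```

View pics/top1.png

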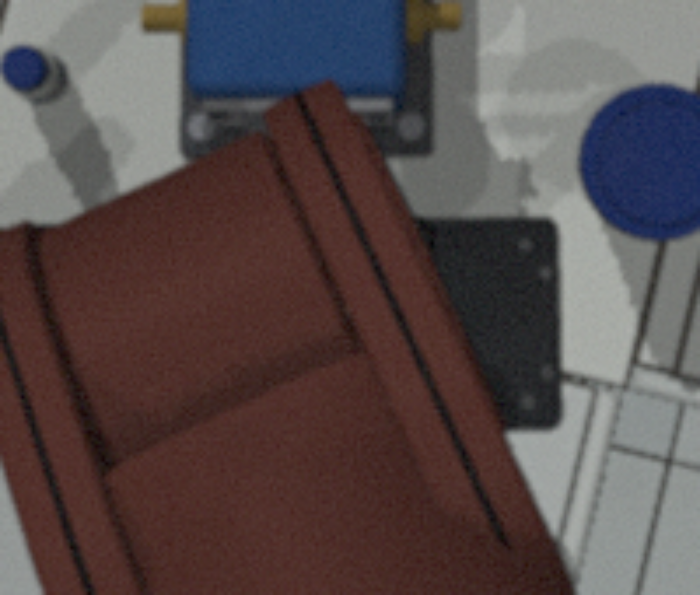

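The arm hides the coupling in the top view. The gripper body (500,320) is clear of the head and the cup. I shift 2 mm in -y, go 1.5 mm lower, and close.

Emit:
{"api": "jog_arm", "payload": {
  "deltas": [
    [[0,-0.002,0.0015],[0,0,0],120],
    [[0,-0.002,0.0015],[0,0,0],150],
    [[0,-0.002,0.0015],[0,0,0],170],
    [[0,-0.002,0.0015],[0,0,0],170]
  ],
  "squeeze": 15
}}

```text
clock: 2.58
eef_pos: [482.8, 221.7, 65.2]
eef_rot: [0.0, -0.0, 1.0, 0.0]
wrist_force: [-0.2, 0.1, -0.3]
width: 0.635
gripper_force: 0.0
```

Emit:
{"api": "jog_arm", "payload": {
  "deltas": [
    [[0,0,0],[0,0,0],255],
    [[0,0,0],[0,0,0],255],
    [[0,0,0],[0,0,0],255],
    [[0,0,0],[0,0,0],255],
    [[0,0,0],[0,0,0],255]
  ]
}}

```text
clock: 3.2
eef_pos: [482.6, 224.4, 65.1]
eef_rot: [0.0, -0.001, 1.0, 0.002]
wrist_force: [1.2, 9.9, -5.7]
width: 0.274
gripper_force: 15.0
```

Emit:
{"api": "jog_arm", "payload": {
  "deltas": [
    [[0,0,0],[0,0,0],255],
    [[0,0,0],[0,0,0],255],
    [[0,0,0],[0,0,0],255]
  ]
}}

```text
clock: 3.58
eef_pos: [482.6, 224.5, 65.1]
eef_rot: [0.0, -0.001, 1.0, 0.001]
wrist_force: [0.8, 10.0, -4.7]
width: 0.276
gripper_force: 15.0
```

Gripped: the opening is 24 mm, as expected. I relieve the side load and firm up the grip.

Emit:
{"api": "jog_arm", "payload": {
  "deltas": [
    [[0,0.0015,0.0005],[0,0,0],255],
    [[0,0.0028,0.001],[0,0,0],255],
    [[0,0.0028,0.001],[0,0,0],255],
    [[0,0.0028,0.001],[0,0,0],255]
  ],
  "squeeze": 40
}}

```text
clock: 4.08
eef_pos: [483.3, 224.7, 64.9]
eef_rot: [0.001, 0.0, 1.0, 0.0]
wrist_force: [-1.8, 0.2, 7.2]
width: 0.27
gripper_force: 40.0
```

Emit:
{"api": "jog_arm", "payload": {
  "deltas": [
    [[-0.0005,0,-0.0006],[0,0,0],255],
    [[-0.001,0,-0.0006],[0,0,0],255],
    [[-0.0015,0,-0.0006],[0,0,0],255],
    [[-0.002,0,-0.0006],[0,0,0],255],
    [[-0.002,0,-0.0006],[0,0,0],255]
  ]
}}

```text
clock: 4.7
eef_pos: [485.0, 224.6, 64.9]
eef_rot: [0.0, -0.0, 1.0, 0.0]
wrist_force: [-1.3, 1.7, 5.0]
width: 0.27
gripper_force: 40.0
```

Emit:
{"api": "jog_arm", "payload": {
  "deltas": [
    [[-0.0005,0,-0.0003],[0,0,0],255],
    [[-0.001,0,-0.0003],[0,0,0],255],
    [[-0.0015,0,-0.0003],[0,0,0],255],
    [[-0.002,0,-0.0003],[0,0,0],255],
    [[-0.002,0,-0.0003],[0,0,0],255]
  ]
}}

```text
clock: 5.32
eef_pos: [486.8, 224.6, 65.0]
eef_rot: [0.0, -0.0, 1.0, 0.0]
wrist_force: [-1.7, 2.2, 3.1]
width: 0.273
gripper_force: 40.0
```

Emit:
{"api": "jog_arm", "payload": {
  "deltas": [
    [[-0.0005,0,0],[0,0,0],255],
    [[-0.001,0,0],[0,0,0],255],
    [[-0.0015,0,0],[0,0,0],255],
    [[-0.002,0,0],[0,0,0],255],
    [[-0.002,0,0],[0,0,0],255]
  ]
}}

```text
clock: 5.95
eef_pos: [488.8, 224.6, 65.0]
eef_rot: [0.0, -0.0, 1.0, 0.0]
wrist_force: [-0.3, 2.8, 2.7]
width: 0.274
gripper_force: 40.0
```

Emit:
{"api": "jog_arm", "payload": {
  "deltas": [
    [[-0.0005,0,0],[0,0,0],255],
    [[-0.001,0,0],[0,0,0],255],
    [[-0.0015,0,0],[0,0,0],255],
    [[-0.002,0,0],[0,0,0],255],
    [[-0.002,0,0],[0,0,0],255]
  ]
}}

```text
clock: 6.58
eef_pos: [490.8, 224.5, 65.0]
eef_rot: [0.0, -0.0, 1.0, 0.0]
wrist_force: [-1.3, 4.4, 3.2]
width: 0.275
gripper_force: 40.0
```

Emit:
{"api": "jog_arm", "payload": {
  "deltas": [
    [[-0.0005,0.001,0],[0,0,0],255],
    [[-0.001,0.001,0],[0,0,0],255],
    [[-0.0015,0.001,0],[0,0,0],255],
    [[-0.002,0.001,0],[0,0,0],255],
    [[-0.002,0.001,0],[0,0,0],255]
  ]
}}

```text
clock: 7.2
eef_pos: [492.1, 224.6, 64.9]
eef_rot: [-0.001, 0.0, 1.0, -0.001]
wrist_force: [-4.9, 0.1, 8.3]
width: 0.27
gripper_force: 40.0
```

Emit:
{"api": "jog_arm", "payload": {
  "deltas": [
    [[-0.0003,0,-0.0003],[0,0,0],255],
    [[-0.0006,0,-0.0003],[0,0,0],255],
    [[-0.001,0,-0.0003],[0,0,0],255],
    [[-0.001,0,-0.0003],[0,0,0],255]
  ]
}}

```text
clock: 7.7
eef_pos: [492.4, 224.6, 64.9]
eef_rot: [-0.002, 0.0, 1.0, -0.001]
wrist_force: [-8.5, -1.1, 8.5]
width: 0.273
gripper_force: 40.0
```

Emit:
{"api": "jog_arm", "payload": {
  "deltas": [
    [[-0.0004,0,-0.0003],[0,0,0],255],
    [[-0.0008,0,-0.0003],[0,0,0],255],
    [[-0.001,0,-0.0003],[0,0,0],255],
    [[-0.001,0,-0.0003],[0,0,0],255],
    [[-0.001,0,-0.0003],[0,0,0],255]
  ]
}}

```text
clock: 8.32
eef_pos: [492.6, 224.6, 64.9]
eef_rot: [-0.002, -0.0, 1.0, -0.001]
wrist_force: [-9.5, -0.8, 8.2]
width: 0.267
gripper_force: 40.0
```

Emit:
{"api": "jog_arm", "payload": {
  "deltas": [
    [[-0.0004,0,-0.0003],[0,0,0],255],
    [[-0.0007,0,-0.0003],[0,0,0],255],
    [[-0.0007,0,-0.0003],[0,0,0],255],
    [[-0.0007,0,-0.0003],[0,0,0],255],
    [[-0.0007,0,-0.0003],[0,0,0],255]
  ]
}}

```text
clock: 8.95
eef_pos: [492.8, 224.6, 65.0]
eef_rot: [-0.003, -0.0, 1.0, -0.001]
wrist_force: [-11.0, -1.1, 7.7]
width: 0.274
gripper_force: 40.0
```

```bash
python3 -c "
from plant import status
a=status.sense();print(a['eef_pos'],a['eef_rot'].round(5),a['wrist_force'],a['ft_torque'])"
```

```text
[492.7684599  224.57931789  64.950542  ] [-2.72e-03 -1.20e-04  1.00e+00 -1.02e-03] [-11.04831535  -1.08228807   7.73976642] [-0.01086936  2.22030273 -0.16177452]
```

Emit:
{"api": "jog_arm", "payload": {
  "deltas": [
    [[-0.0005,0,-0.0002],[0,0,0],255],
    [[-0.0008,0,-0.0002],[0,0,0],255],
    [[-0.0008,0,-0.0002],[0,0,0],255],
    [[-0.0008,0,-0.0002],[0,0,0],255]
  ]
}}

```text
clock: 9.45
eef_pos: [493.0, 224.6, 65.0]
eef_rot: [-0.003, -0.0, 1.0, -0.001]
wrist_force: [-13.3, -0.3, 8.3]
width: 0.275
gripper_force: 40.0
```

```bash
python3 -c "
from plant import status
a=status.sense();print(a['eef_pos'],a['eef_rot'].round(5),a['wrist_force'],a['ft_torque'])"
```

```text
[492.99278126 224.59165285  64.97768097] [-3.2700e-03 -2.1000e-04  9.9999e-01 -1.1200e-03] [-13.31621588  -0.34037257   8.32165498] [ 0.03598096  2.6579712  -0.19670719]
```

Inner stop felt at x≈491.8 (unloaded), pressed with about 12 N. Now I pull out.

Emit:
{"api": "jog_arm", "payload": {
  "deltas": [
    [[0.0025,0,0.0005],[0,0,0],255],
    [[0.005,0,0.0007],[0,0,0],255],
    [[0.007,0,0.0008],[0,0,0],255],
    [[0.009,-0.0003,0.0008],[0,0,0],255],
    [[0.0105,-0.0006,0.0008],[0,0,0],255]
  ]
}}

```text
clock: 10.07
eef_pos: [485.7, 224.7, 65.1]
eef_rot: [-0.0, 0.0, 1.0, -0.0]
wrist_force: [0.4, -0.1, -2.0]
width: 0.266
gripper_force: 40.0
```

```bash
python3 -c "
from plant import status
a=status.sense();print(a['eef_pos'],a['eef_rot'].round(5),a['wrist_force'],a['ft_torque'])"
```

```text
[485.67202216 224.65189547  65.06361847] [-4.0e-05  0.0e+00  1.0e+00 -1.6e-04] [ 0.35305137 -0.05095947 -1.97227746] [ 0.0447219  -0.32138624 -0.13665713]
```

Emit:
{"api": "jog_arm", "payload": {
  "deltas": [
    [[0.001,0,0],[0,0,0],255],
    [[0.002,0,0],[0,0,0],255],
    [[0.003,0,0],[0,0,0],255],
    [[0.0035,0,0],[0,0,0],255],
    [[0.0035,0,0],[0,0,0],255]
  ]
}}

```text
clock: 10.7
eef_pos: [482.1, 224.7, 65.1]
eef_rot: [-0.0, -0.0, 1.0, -0.0]
wrist_force: [1.8, -1.8, -4.5]
width: 0.265
gripper_force: 40.0
```

Emit:
{"api": "jog_arm", "payload": {
  "deltas": [
    [[0.0005,0,0],[0,0,0],255],
    [[0.001,0,0],[0,0,0],255],
    [[0.0015,0,0],[0,0,0],255],
    [[0.0015,0,0],[0,0,0],255]
  ]
}}

```text
clock: 11.2
eef_pos: [480.6, 224.8, 65.2]
eef_rot: [-0.0, -0.0, 1.0, -0.0]
wrist_force: [1.5, -1.9, -5.9]
width: 0.272
gripper_force: 40.0
```

Emit:
{"api": "jog_arm", "payload": {
  "deltas": [
    [[0.0005,-0.0004,0.0004],[0,0,0],255],
    [[0.001,-0.0004,0.0004],[0,0,0],255],
    [[0.0015,-0.0004,0.0004],[0,0,0],255],
    [[0.0015,-0.0004,0.0004],[0,0,0],255]
  ]
}}

```text
clock: 11.7
eef_pos: [479.5, 224.7, 65.1]
eef_rot: [0.0, -0.0, 1.0, 0.0]
wrist_force: [0.9, -0.9, -3.1]
width: 0.268
gripper_force: 40.0
```

Emit:
{"api": "jog_arm", "payload": {
  "deltas": [
    [[0.0005,0,0],[0,0,0],255],
    [[0.001,0,0],[0,0,0],255],
    [[0.0015,0,0],[0,0,0],255],
    [[0.0015,0,0],[0,0,0],255]
  ]
}}

```text
clock: 12.2
eef_pos: [478.9, 224.7, 65.1]
eef_rot: [0.001, -0.0, 1.0, 0.0]
wrist_force: [7.0, 0.7, -6.0]
width: 0.273
gripper_force: 40.0
```

Emit:
{"api": "jog_arm", "payload": {
  "deltas": [
    [[0.0005,0,0.0002],[0,0,0],255],
    [[0.001,0,0.0002],[0,0,0],255],
    [[0.0015,0,0.0002],[0,0,0],255],
    [[0.0015,0,0.0002],[0,0,0],255],
    [[0.0015,0,0.0002],[0,0,0],255]
  ]
}}

```text
clock: 12.82
eef_pos: [478.4, 224.7, 65.1]
eef_rot: [0.002, 0.0, 1.0, 0.0]
wrist_force: [11.9, 1.6, -9.7]
width: 0.272
gripper_force: 40.0
```

```bash
python3 -c "
from plant import status
a=status.sense();print(a['eef_pos'],a['eef_rot'].round(5),a['wrist_force'],a['ft_torque'])"
```

```text
[478.43828529 224.68127982  65.13146226] [2.11e-03 1.40e-04 1.00e+00 4.90e-04] [11.89977648  1.57775817 -9.68896696] [ 0.24762164 -2.36633628 -0.09181465]
```

Emit:
{"api": "jog_arm", "payload": {
  "deltas": [
    [[0.0003,0,0.0003],[0,0,0],255],
    [[0.0005,0,0.0003],[0,0,0],255],
    [[0.0005,0,0.0003],[0,0,0],255],
    [[0.0005,0,0.0003],[0,0,0],255]
  ]
}}

```text
clock: 13.32
eef_pos: [478.4, 224.7, 65.1]
eef_rot: [0.002, 0.0, 1.0, 0.001]
wrist_force: [12.5, -0.3, -7.3]
width: 0.27
gripper_force: 40.0
```

```bash
python3 -c "
from plant import status
a=status.sense();print(a['eef_pos'],a['eef_rot'].round(5),a['wrist_force'],a['ft_torque'])"
```

```text
[478.37418384 224.72668204  65.09347889] [2.5e-03 2.0e-04 1.0e+00 6.3e-04] [12.53076297 -0.26283843 -7.31825669] [ 0.16277735 -2.52682835 -0.01909612]
```

Outer stop felt at x≈479.45, so the float is about 12.3 mm and the midway point is x≈485.65.

Emit:
{"api": "jog_arm", "payload": {
  "deltas": [
    [[-0.0025,0,-0.0004],[0,0,0],255],
    [[-0.005,0,-0.0004],[0,0,0],255],
    [[-0.0075,0,-0.0004],[0,0,0],255],
    [[-0.01,0,-0.0004],[0,0,0],255],
    [[-0.01,0,-0.0004],[0,0,0],255]
  ]
}}

```text
clock: 13.95
eef_pos: [486.0, 224.6, 64.9]
eef_rot: [0.0, -0.0, 1.0, 0.0]
wrist_force: [-1.1, -0.6, 3.8]
width: 0.271
gripper_force: 40.0
```

```bash
python3 -c "
from plant import status
a=status.sense();print(a['eef_pos'],a['eef_rot'].round(5),a['wrist_force'],a['ft_torque'])"
```

```text
[485.98356185 224.61945956  64.94799036] [ 1.4e-04 -8.0e-05  1.0e+00  1.2e-04] [-1.06407523 -0.63229553  3.84809618] [ 0.07338804  0.205874   -0.12003479]
```

Emit:
{"api": "jog_arm", "payload": {
  "deltas": [
    [[0.0003,0,-0.0002],[0,0,0],255],
    [[0.0007,0,-0.0002],[0,0,0],255],
    [[0.0007,0,-0.0002],[0,0,0],255],
    [[0.0007,0,-0.0002],[0,0,0],255]
  ]
}}

```text
clock: 14.45
eef_pos: [485.1, 224.6, 65.0]
eef_rot: [0.0, -0.0, 1.0, 0.0]
wrist_force: [2.6, 1.6, 0.8]
width: 0.271
gripper_force: 40.0
```

```bash
python3 -c "
from plant import status
a=status.sense();print(a['eef_pos'],a['eef_rot'].round(5),a['wrist_force'],a['ft_torque'])"
```

```text
[485.1196123  224.60704034  64.96988853] [ 1.0e-04 -1.3e-04  1.0e+00  8.0e-05] [2.57339528 1.64575912 0.794962  ] [ 0.33719128 -0.29976344 -0.13495526]
```

Emit:
{"api": "jog_arm", "payload": {
  "deltas": [
    [[-0.0003,0.0003,0],[0,0,0],255],
    [[-0.0005,0.0003,0],[0,0,0],255],
    [[-0.0005,0.0003,0],[0,0,0],255],
    [[-0.0005,0.0003,0],[0,0,0],255]
  ]
}}

```text
clock: 14.95
eef_pos: [485.4, 224.7, 65.0]
eef_rot: [-0.0, -0.0, 1.0, -0.0]
wrist_force: [-1.5, 0.4, 3.9]
width: 0.267
gripper_force: 40.0
```

```bash
python3 -c "
from plant import status
a=status.sense();print(a['eef_pos'],a['eef_rot'].round(5),a['wrist_force'],a['ft_torque'])"
```

```text
[485.40820649 224.66450068  64.96641959] [-1.6e-04 -8.0e-05  1.0e+00 -8.0e-05] [-1.453167    0.42810099  3.91346295] [ 0.01092686  0.2321398  -0.0827535 ]
```

Emit:
{"api": "jog_arm", "payload": {
  "deltas": [
    [[-0.0002,0,-0.0002],[0,0,0],255],
    [[-0.0002,0,-0.0002],[0,0,0],255],
    [[-0.0002,0,-0.0002],[0,0,0],255],
    [[-0.0002,0,-0.0002],[0,0,0],255]
  ]
}}

```text
clock: 15.45
eef_pos: [485.6, 224.7, 65.0]
eef_rot: [-0.0, -0.0, 1.0, -0.0]
wrist_force: [-0.9, -0.8, 1.0]
width: 0.272
gripper_force: 40.0
```

```bash
python3 -c "
from plant import status
a=status.sense();print(a['eef_pos'],a['eef_rot'].round(5),a['wrist_force'],a['ft_torque'])"
```

```text
[485.55255348 224.65605613  65.00789687] [-2.0e-04 -8.0e-05  1.0e+00 -1.4e-04] [-0.89351816 -0.76746542  1.0480226 ] [ 0.02343225  0.28423282 -0.1352701 ]
```

Within 0.1 mm of the middle. Now I let go.

Emit:
{"api": "jog_arm", "payload": {
  "deltas": [
    [[0,0,0],[0,0,0],120],
    [[0,0,0],[0,0,0],120],
    [[0,0,0],[0,0,0],60],
    [[0,0,0],[0,0,0],0],
    [[0,0,0],[0,0,0],0]
  ]
}}

```text
clock: 16.08
eef_pos: [485.8, 224.8, 65.2]
eef_rot: [0.0, -0.0, 1.0, -0.0]
wrist_force: [-0.6, -0.7, -0.3]
width: 0.752
gripper_force: 0.0
```

Emit:
{"api": "jog_arm", "payload": {
  "deltas": [
    [[0,0,0],[0,0,0],0],
    [[0,0,0],[0,0,0],0],
    [[0,0,-0.02],[0,0,0],0],
    [[0,0,-0.06],[0,0,0],0],
    [[0,0,-0.11],[0,0,0],0]
  ]
}}

```text
clock: 16.7
eef_pos: [485.1, 224.4, 175.6]
eef_rot: [-0.001, -0.0, 1.0, -0.001]
wrist_force: [0.8, 1.1, -0.2]
width: 1.0
gripper_force: 0.0
```

Emit:
{"api": "jog_arm", "payload": {
  "deltas": [
    [[0,0,-0.04],[0,0,0],0],
    [[0.03,0.04,-0.05],[0,0,0],0],
    [[0.06,0.08,-0.05],[0,0,0],0],
    [[0.09,0.12,-0.05],[0,0,0],0],
    [[0.12,0.16,-0.05],[0,0,0],0]
  ]
}}

```text
clock: 17.32
eef_pos: [364.7, 385.9, 225.4]
eef_rot: [0.0, 0.0, 1.0, 0.0]
wrist_force: [0.5, 0.1, 0.1]
width: 0.999
gripper_force: 0.0
```

Emit:
{"api": "jog_arm", "payload": {
  "deltas": [
    [[0,0,0],[0,0,0],0],
    [[0,0,0],[0,0,0],0]
  ]
}}

```text
clock: 17.58
eef_pos: [366.1, 384.3, 225.1]
eef_rot: [0.0, -0.0, 1.0, -0.0]
wrist_force: [-0.1, -0.1, 1.1]
width: 1.001
gripper_force: 0.0
```

Run:
```python
from plant import status,cams
import cv2,numpy as np
from h import *
s=cams.snapshot("top");cv2.imwrite("pics/top2.png",s["img"][:,:,::-1])
g=cv2.cvtColor(s["img"],cv2.COLOR_RGB2HSV)
print(g[300:341,286,2],status.sense()["wrist_force"])
blue=((g[...,0]>100)&(g[...,0]<130)&(g[...,1]>110)).astype(np.uint8)
print(blob(blue,(355,420,245,305)),blob(blue,(195,222,238,262)),blob((g[...,2]<60).astype(np.uint8),(172,206,292,322)))
```

```text
[ 96  93  93  89  94  94 101  88  66  49  60  50  57  57  57  57  53  55
  50  54  51  51  54  54  57  55  49  55  46  51  42  48  73 106 123 143
 142 143 145 146 139] [-0.25656875 -0.92829484 -0.25381958]
((387.5, 276.5), (43.0, 43.0), 90.0) ((206.5, 249.0), (10.0, 11.0), 90.0) ((191.76513671875, 306.0516052246094), (28.813364028930664, 25.293720245361328), 17.35402488708496)
```

View pics/top2.png

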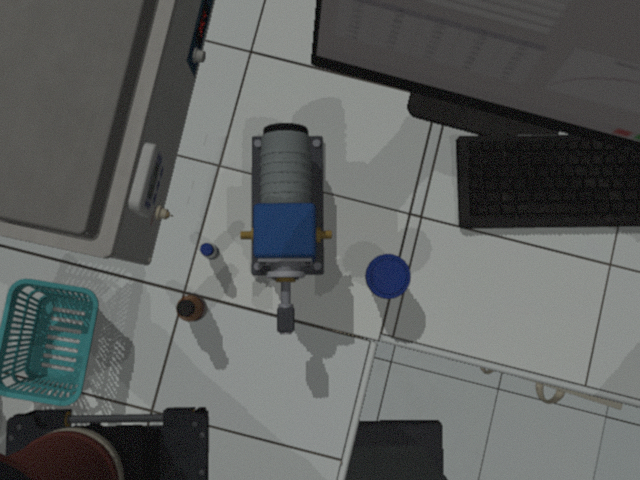

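The coupling's free end is now at about (286,332), 2 pixels further in (about 2.7 mm). That agrees with the 2.9 mm the TCP moved since the grasp. The cup (388,276), bottle (192,306) and vial (207,249) have not moved.

```bash
python3 -c "
from plant import env
print(env.job_done())"
```

```text
the job is handed in; nothing more can be done
None
```

The end float is about 12.3 mm: I loaded each stop with about 11–12 N, left the shaft within about 0.1 mm of midway by the arm's readings and let go, with cup, bottle and vial unmoved, and handed the job in at about 18 s (no verdict was returned).

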